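# Level the dental surveyor and hold the level down

## Task

The surveyor's base plate has sunk at its levelling foot: first slide the red arm lock on top of the swung-aside arm fully home towards the column, then lay the blue spirit level right way up on the plate, crosswise with one end towards the foot. Turn the foot's black hand wheel until the bubble stands between its two lines. Then press the level down onto the plate at its thumb pad, with about a kilo's weight, and finish while still pressing, with the bubble between the lines and everything else on the bench left where it was.

Things in the scene. Friction and masses are not known exactly. Their poses are not given: they have to be found in the camera images.
- surveyor: Dental surveyor, fixed; origin on the bench under its plate's middle. Cream plate, steel top, 180 (x) by 220 (y) mm, 45 mm high. Levelling foot on an ear at y = -145 mm; fixed feet at y = +95 mm, on whose line the plate tilts. Column 25 mm thick at x 55, y 70 mm; arm 38 mm wide, 200 to 240 mm high, runs 165 mm from it along +y turned 20 deg to +x, its end spindle up to 282 mm high.
- plate_mid (a point): On the plate's steel top, 30 mm nearer the robot (-x) than the plate's middle: the middle of the free area for the level (110 mm in x by 210 mm in y). Axes as the surveyor's: y is crosswise, -y towards the levelling foot.
- lock_grip (a point): Middle of the top face of the red arm lock, a tab 22 mm wide (its x), 14 mm long (its y) and 26 mm tall that stands on the arm's top (240 mm above the bench, so this point is about 266 mm up). Clear above. Its own +y axis is the way it slides home, towards the column.
- lock (a joint): How far the arm lock has slid home, m: 0 out, 0.030 at its end stop (home). Starts between 0 and 0.010; stays where it is left; about 2 N moves it.
- foot_grip (a point): On the upright axis of the levelling foot's black knurled hand wheel, 40 mm across, 56 to 84 mm above the bench; the point is 80 mm up. Ear's top below it: 46 mm. The wheel keeps its height. Clockwise from above raises this side of the plate; takes about 0.1 N m, stays where left. It needs 1.8 to 2.8 rad clockwise from the start; it stops 2.6 rad beyond level.
- level: Blue pocket spirit level, 150 (its x) by 26 (y) by 28 (z) mm, 0.15 to 0.25 kg; origin in the middle of its underside. Yellow-green main vial in its top, centred 46 mm towards +x; black rubber thumb pad, 36 by 20 mm, in the middle of its top; a second vial, to be ignored, shows in the sides of its -x half. It starts flat on the bench and may be laid either way round.
- bubble (a joint): Bubble in the main vial: 0.01 is 1 mm from the middle, positive towards the level's +x end, limits +-0.14. It runs to the higher end, 1 mm per 0.001 rad of tilt: one rad of the hand wheel moves it 2.65 mm. It is 14 mm long and between the two black lines (19 mm apart) while within +-0.025. Settles in about half a second.
- cast_table: Bystander: round tilting table 84 mm wide with a plaster cast on it, 85 mm tall; origin in the middle of its underside.
- spare_cast: Bystander: cream plaster dental cast 50 by 62 by 35 mm; origin in the middle of its underside.
- mixing_bowl: Bystander: green mixing bowl, 110 mm wide, 60 mm tall; origin in the middle of its underside.
- plaster_spatula: Bystander: plaster spatula 170 mm long (its x), steel blade, dark wooden handle; origin under its middle.
- ink_bottle: Bystander: blue bottle 34 mm wide, 62 mm tall; origin in the middle of its underside.
- spray_bottle: Bystander: clear spray bottle with a white head, 66 mm wide, 196 mm tall; origin in the middle of its underside.
- articulator: Bystander: brass articulator with plaster casts, 90 by 76 by 100 mm; origin in the middle of its underside.

How it is judged:
On the way, in this order (a step that is already met when the one before it is completed fails the run):
1. the arm lock is slid fully home (within 3 mm of its end stop) (value of joint lock above 0.027 m), for 0.2 s.
2. the level lies on the plate, crosswise within 15 degrees, let go (z of level in the frame of plate_mid between -0.004 and 0.004 m and y of level in the frame of plate_mid between -0.055 and 0.055 m and angle between the x axis of level and the y axis of plate_mid, either way round below 0.26 rad and angle between level's own z axis and vertical below 0.05 rad and contact force between level and surveyor above 0.5 N and contact force between level and the fingers below 0.2 N), for 0.3 s.
3. the foot is turned until the bubble stands between its lines, the level lying on the plate (z of level in the frame of plate_mid between -0.004 and 0.004 m and y of level in the frame of plate_mid between -0.055 and 0.055 m and angle between the x axis of level and the y axis of plate_mid, either way round below 0.26 rad and angle between level's own z axis and vertical below 0.05 rad and value of joint bubble between -0.025 and 0.025 rad and contact force between level and surveyor above 0.5 N), for 0.3 s.
At the end, for the whole second after the job is handed in: The arm lock is home; the level lies on the plate, crosswise within 15 degrees, pressed onto it by the robot over its middle (TCP within 45 mm) with 5 to 30 N, weight included; the bubble is within 2.5 mm of the middle; no bystander moved 30 mm (value of joint lock above 0.027 m and z of level in the frame of plate_mid between -0.004 and 0.004 m and y of level in the frame of plate_mid between -0.055 and 0.055 m and angle between the x axis of level and the y axis of plate_mid, either way round below 0.26 rad and angle between level's own z axis and vertical below 0.05 rad and value of joint bubble between -0.025 and 0.025 rad and contact force between level and surveyor between 5 and 30 N and contact force between level and the fingers above 3 N and horizontal distance between the grasp point and level below 0.045 m and linear speed of level below 0.02 m/s and distance of each of cast_table, spare_cast, mixing_bowl, plaster_spatula, ink_bottle, spray_bottle, articulator from where it was at the start of the episode below 0.03 m); the arm keeps its last pose, push and grip.
It fails at once if something else on the bench is moved by more than 30 mm (distance of any of cast_table, spare_cast, mixing_bowl, plaster_spatula, ink_bottle, spray_bottle, articulator from where it was at the start of the episode above 0.03 m).
It fails at once if the level is pressed onto the plate with more than 45 N (contact force between level and surveyor above 45 N).
It also fails if it takes over 72 s, if anything falls off the work surface, if the arm or the gripper's body presses on something with over 40 N, if the wrist force passes 120 N, or if a joint passes its speed limit or range.

## Robot

A 6-joint arm with a two-finger parallel gripper is mounted at the origin on the work surface. World frame = base frame: x ahead of the robot, y to its left, z up, the work surface at z = 0. Lengths are in m, angles in rad, forces in N, time in s.
With the tool pointing down it reaches from about 0.375 to 0.975 m from the base axis. Payload 3.8 kg.
Tool frame: the origin (TCP) lies between the finger pads, 19 mm behind the fingertips; this is the grasp point; z points along the fingers, y is the line along which they close (so a half turn about z gives the same grasp; the last joint's range is limited). The gripper opens to 85 mm and grips with 20 to 120 N. Pads are 22 mm wide; open, the fingers measure 114 mm over their backs; the gripper's body (76 mm by 85 mm) begins 54 mm behind the grasp point. The pads swing forward as they close: fully open they stand 13 mm farther back than shut.
Start: joints at [-1.218, 0.264, 1.604, -0, 1.274, -0.037], TCP at [0.256, -0.624, 0.25] pointing down, gripper open.
Joint ranges: [-2.63, 2.63], [-0.94, 2.18], [0.31, 2.57], [-1.31, 4.45], [0, 2.66], [-2.55, 2.55]. Speed limits (rad/s): [2.57, 2.57, 3.14, 3.14, 3.14, 3.14].

## Interface

Orientations are given as a rotation vector (axis times angle).
In Python, from workcell import bot, read_camera, camera_info, ticket gives the robot as it stands.
- The arm moves only by the tool servo_tool, never from a script. Its argument "targets" is a list of rows, each an object of numbers: "hand": the closure, from -1 (fully open) to 1 (shut); "x", "y", "z": the shift along the tool's x, y, z as a fraction of full scale; "roll": the turn about the tool's z as a fraction of full scale. In form: [{"hand": .., "x": .., "y": .., "z": .., "roll": ..}, ...]. A call has 1 to 10 rows; each row is the pose to reach, as a shift and turn from the pose commanded when the call began, along the tool's axes at that moment, turning the shorter way round; what a row does not reach only later rows make up. Full scale, the value 1, is 50 cm for a shift and 180 degrees for a turn. A row lasts 1/12 s, in which the tool goes at most 41.7 mm and 7.16 degrees, less where a joint would pass 70% of its speed; a pose out of reach is approached as far as the arm can. A call with a number of a shift or a turn outside -1 to 1 is refused whole. A call with a gripper value outside its range is refused whole. The fingers move at their own pace and stop on an object; "grip_force" is the grip in N (left out, the last holds). Time passes only in rows, so rows that repeat a pose let the fingers close. It gives the time, the measured TCP pose, the force, the opening and the grip force at its end, in the units of the state.
- bot.read_state(): the state, without advancing time (a new reading comes with each control period).
- read_camera(name): name is "side" or "top"; returns the picture (384x512x3 uint8, red, green, blue); there is no depth.
- camera_info(name): a dict with "fx", "fy", "cx", "cy" (pixels), "k1" (the pictures are not rectified: a ray, as slopes to the right and down, at radius r is drawn at 1 + k1 r^2 times it, then the intrinsics apply), "eye" and "orientation" of the camera in the world. Camera axes: x right, y down, z forward; pixel columns grow to the right and rows downward; lengths in m; the calibration is good to about 2 mm. A picture is of the moment at which its call begins. camera_info takes no time and is no camera call.
- ticket.finish_job(): hands the job in; it is judged then, once.
The state is a dict: "time": time; "q": joint angles; "joint_vel": joint speeds; "joint_torque": joint torques, N m; "tool_pos": TCP position; "tcp_rot": TCP orientation; "wrist_force": force on the tool from outside, world axes, zero at the start; "torque": the same for the moment, N m; "width": opening from 0.0 (shut) to 1.0 (fully open); "grip_force": force on a finger pad.
Only numpy, scipy, OpenCV 4.12 (cv2) and the standard library are available. Lean on these libraries where they do the work, as an engineer would, in place of code of your own. Each camera call takes 0.05 s, during which the arm holds its last target. There are 200 camera calls.

## Working session

There is one attempt and no reset: what is moved stays moved. The work goes in short steps, Python scripts to look and compute and a tool call to move; the robot and the scene stay as the last step left them, time stands still between calls to the robot, and variables do not carry over. Pictures are saved under pics/ and viewed, at most 10 in all, crops included, and the job is handed in when it is done.

Besides the shell and the picture viewer there is one more tool, called by a JSON object that holds its "name" and its "arguments", one argument or row to a line. servo_tool: Moves the arm, as the interface text tells. Its arguments: {"type":"object","properties":{"targets":{"type":"array"},"grip_force":{"type":"number"}},"required":["targets"]}

```bash
mkdir -p pics; cat > h.py <<'E'
import numpy as np, cv2
from scipy.spatial.transform import Rotation as R
from workcell import bot, read_camera, camera_info, ticket
def cam(n):
    c=camera_info(n); o=np.array(c["orientation"],float)
    M=o if o.shape==(3,3) else (R.from_rotvec(o).as_matrix() if o.size==3 else R.from_quat(o).as_matrix())
    return c,M
def ray(n,u,v):
    c,M=cam(n); d=np.array([(u-c["cx"])/c["fx"],(v-c["cy"])/c["fy"]]); s=d.copy()
    for _ in range(20): s=d/(1+c["k1"]*(s@s))
    return np.array(c["eye"]),M@np.array([s[0],s[1],1])
def at(n,u,v,z):
    e,d=ray(n,u,v); return e+d*(z-e[2])/d[2]
def proj(n,p):
    c,M=cam(n); q=M.T@(np.array(p)-c["eye"]); s=q[:2]/q[2]; s=s*(1+c["k1"]*(s@s))
    return s[0]*c["fx"]+c["cx"],s[1]*c["fy"]+c["cy"]
def snap(n,f,crop=None,k=1):
    im=read_camera(n)
    if crop: im=im[crop[1]:crop[3],crop[0]:crop[2]]
    im=cv2.resize(im,None,fx=k,fy=k,interpolation=cv2.INTER_CUBIC)
    cv2.imwrite("pics/"+f,im[:,:,::-1])
E
python3 - <<'E'
from h import *
snap("top","t0.png",None,1.56);snap("side","s0.png",None,1.56)
print(camera_info("top"),camera_info("side"));print(bot.read_state())
E
```

```text
{'fx': 439.67829747440504, 'fy': 439.67829747440504, 'cx': 255.16620237078212, 'cy': 194.56517185612077, 'k1': -0.09177435142049213, 'eye': array([ 0.39417152, -0.01343197,  1.41380789]), 'orientation': array([-2.17887116,  2.17400483, -0.08903614])} {'fx': 389.165762172814, 'fy': 389.165762172814, 'cx': 257.842638925379, 'cy': 184.7038090518843, 'k1': -0.08370128100373113, 'eye': array([ 0.47383806, -0.75312472,  0.78083766]), 'orientation': array([-2.29514147,  0.08658401, -0.04713424])}
{'time': 0.1, 'q': array([-1.21791048e+00,  2.64673862e-01,  1.60527053e+00,  1.63609484e-05,
        1.27375529e+00, -3.69112684e-02]), 'joint_vel': array([ 0.00204998, -0.00176783, -0.00252698, -0.00173812,  0.00038362,
       -0.00044055]), 'joint_torque': array([ 9.13492877e-04, -5.16706395e+01, -3.68589842e+01, -5.08160520e-05,
        6.20447725e-03, -5.98676181e-06]), 'tool_pos': array([ 0.25626984, -0.62375179,  0.24877132]), 'tcp_rot': array([-3.08007150e+00, -6.08012006e-01,  4.96131606e-04]), 'wrist_force': array([-0.83033046,  0.43396565,  0.06147292]), 'torque': array([-0.03294813, -0.00504953, -0.01290258]), 'grip_force': 0.0, 'width': 0.9967650162486059}
```

View pics/t0.png

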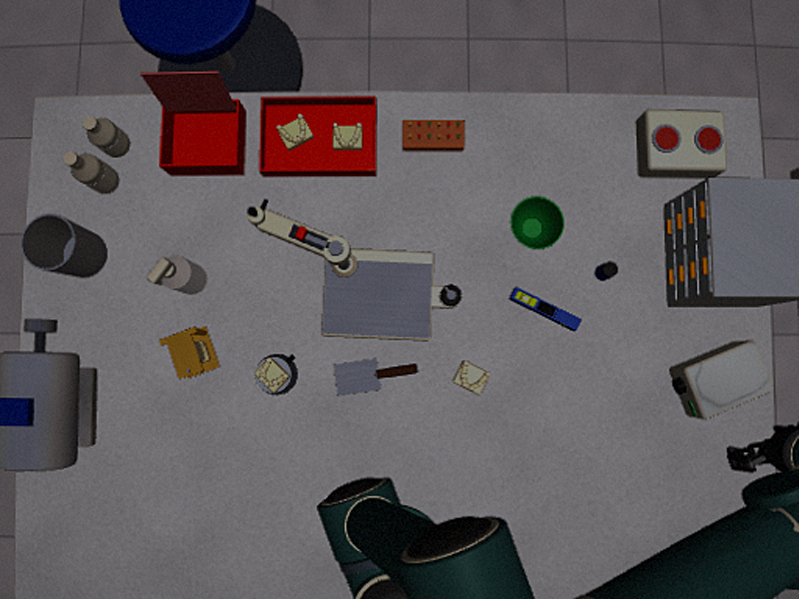

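View pics/s0.png

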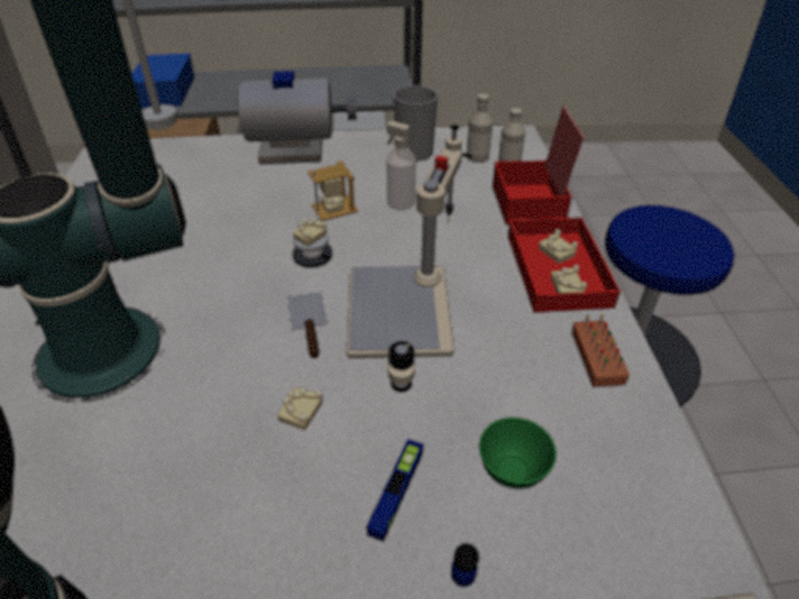

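The top view shows the level near (545,308), with its yellow vial at the upper-left end. The lock's red tab is at (300,232), the wheel at (450,295) and the plate spans (322–435, 250–340). Next I'll measure these more precisely.

```bash
python3 - <<'E'
from h import *
t=read_camera("top"); s=read_camera("side")
cv2.imwrite("pics/c1.png",np.vstack([cv2.resize(t[120:220,155:385],(782,340),interpolation=cv2.INTER_CUBIC),np.hstack([cv2.resize(s[85:145,255:315],(240,240),interpolation=cv2.INTER_CUBIC),cv2.resize(s[160:260,215:350],(324,240),interpolation=cv2.INTER_CUBIC),np.zeros((240,218,3),np.uint8)])])[:,:,::-1])
h=cv2.cvtColor(t,cv2.COLOR_RGB2HSV)
def blob(m,x0,y0,x1,y1):
    k=np.zeros_like(m);k[y0:y1,x0:x1]=m[y0:y1,x0:x1]; ys,xs=np.nonzero(k); return xs,ys
xs,ys=blob((h[...,0]>105)&(h[...,0]<130)&(h[...,1]>150)|((h[...,0]>25)&(h[...,0]<50)&(h[...,1]>100)),320,178,376,215)
r=cv2.minAreaRect(np.c_[xs,ys].astype(np.float32)); b=cv2.boxPoints(r); P=np.array([at("top",*p,.028) for p in b]); print("level",r,P.round(4).tolist(),P.mean(0))
yx,yy=blob((h[...,0]>25)&(h[...,0]<50)&(h[...,1]>100),320,178,376,215); print("vial",at("top",yx.mean(),yy.mean(),.028))
rx,ry=blob(((h[...,0]<8)|(h[...,0]>172))&(h[...,1]>150),175,130,215,165); print("lock",rx.mean(),ry.mean(),len(rx),rx.min(),rx.max(),ry.min(),ry.max(),at("top",rx.mean(),ry.mean(),.266))
hs=cv2.cvtColor(s,cv2.COLOR_RGB2HSV)
ax,ay=blob(((hs[...,0]<8)|(hs[...,0]>172))&(hs[...,1]>150),265,90,300,125);print("side lock",ax.mean(),ay.mean(),len(ax),ax.min(),ax.max(),ay.min(),ay.max())
c=np.array([[322,335],[431,340],[435,250],[325,249]])/1.5605
print("plate",[at("top",*p,.045)[:2].round(4).tolist() for p in c])
print("wheel",at("top",450/1.5605,294/1.5605,.084))
E
```

```text
level ((349.2000427246094, 198.1000213623047), (46.957427978515625, 8.9442720413208), 26.56505012512207) [[0.5221, -0.2341, 0.028], [0.5477, -0.2471, 0.028], [0.481, -0.3806, 0.028], [0.4556, -0.3672, 0.028]] [ 0.50160974 -0.30725685  0.028     ]
vial [ 0.51744465 -0.27814358  0.028     ]
lock 192.69642857142858 149.30357142857142 56 187 197 145 154 [0.61206641 0.15633039 0.266     ]
side lock 282.72093023255815 104.16279069767442 43 280 285 101 109
plate [[0.4475, 0.1432], [0.4381, -0.0745], [0.6195, -0.0829], [0.6212, 0.1392]]
wheel [ 0.52646891 -0.10991543  0.084     ]
```

View pics/c1.png

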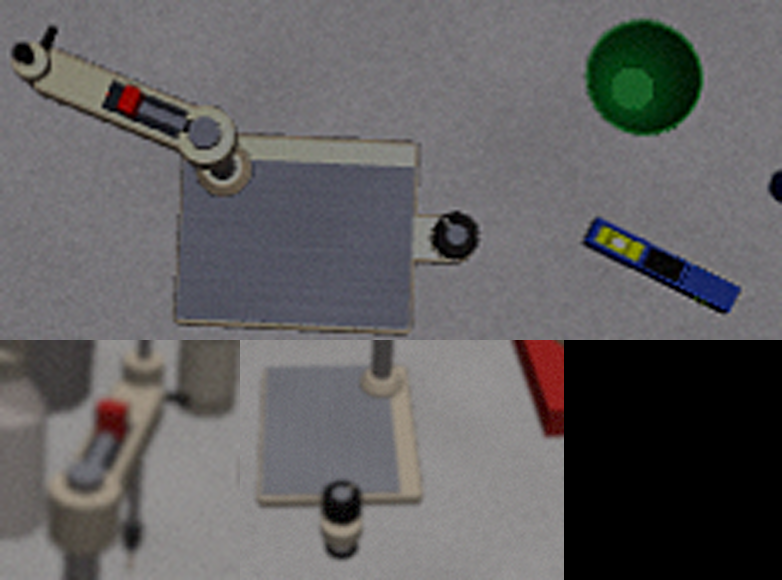

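```bash
cat > fit.py <<'E'
from h import *
from scipy.optimize import least_squares
M=[("top",(-90,110,45),(177,322)),("top",(-90,-110,45),(411,332)),("top",(90,-110,45),(418,142)),("top",(0,-145,84),(456,234)),("top",(55,70,240),(206,132)),("side",(-90,-110,45),(258,500)),("side",(90,-110,45),(421,497)),("side",(-90,110,45),(265,368)),("side",(0,-145,84),(343,490))]
def px(n,c):
    return (155+c[0]/3.4,120+c[1]/3.4) if n=="top" else (215+(c[0]-240)/2.4,160+(c[1]-340)/2.4)
def w(p,l):
    a=p[2];l=np.array(l)/1000; return np.array([p[0]+l[0]*np.cos(a)-l[1]*np.sin(a),p[1]+l[0]*np.sin(a)+l[1]*np.cos(a),l[2]])
f=lambda p:np.ravel([np.subtract(proj(n,w(p,l)),px(n,c)) for n,l,c in M])
r=least_squares(f,[.53,.03,.03],loss="soft_l1"); p=r.x
E
python3 - <<'E'
from fit import *
print(p,np.degrees(p[2]));print(f(p).reshape(-1,2).round(1).tolist())
print("mid",w(p,(-30,0,45)),"wheel",w(p,(0,-145,80)),"hub",w(p,(55,70,240)),"spindle",w(p,(55+165*.342,70+165*.94,282)))
a=p[2]; u=np.array([.342,.94]);ud=np.array([np.cos(a)*u[0]-np.sin(a)*u[1],np.sin(a)*u[0]+np.cos(a)*u[1]]);hub=w(p,(55,70,240))[:2]
print("arm dir",ud,np.degrees(np.arctan2(ud[1],ud[0])))
for z in(.26,.266):
  L=at("top",192.7,149.3,z)[:2]-hub; print(L@ud, L@[-ud[1],ud[0]])
for d in range(60,130,5): 
  q=hub+ud*d/1000; print(d,q.round(4),np.round(proj("top",[*q,.258]),1),np.round(proj("side",[*q,.258]),1))
E
```

```text
[ 0.53307444  0.03035728 -0.04435835] -2.5415462428166538
[[-1.1, -0.2], [0.6, 0.2], [1.0, -1.1], [0.8, -0.5], [-0.1, -0.1], [-1.0, -1.3], [1.4, -1.5], [-1.3, -1.2], [-0.6, 1.9]]
mid [0.50310395 0.0316876  0.045     ] wheel [ 0.52664459 -0.11450009  0.08      ] hub [0.59112441 0.09784951 0.24      ] spindle [0.65437662 0.25029463 0.282     ]
arm dir [0.38334676 0.92390977] 67.46555977731347
0.06331064033018809 0.002345259175479329
0.06205414375661694 0.0030574853945478176
60 [0.6141 0.1533] [194.3 149.1] [282.7 103.8]
65 [0.616  0.1579] [192.6 148.4] [283.2 102.9]
70 [0.618  0.1625] [190.9 147.7] [283.6 102. ]
75 [0.6199 0.1671] [189.1 147. ] [284.1 101.1]
80 [0.6218 0.1718] [187.4 146.3] [284.6 100.2]
85 [0.6237 0.1764] [185.7 145.6] [285.1  99.4]
90 [0.6256 0.181 ] [184.  144.9] [285.6  98.5]
95 [0.6275 0.1856] [182.3 144.2] [286.   97.6]
100 [0.6295 0.1902] [180.6 143.5] [286.5  96.8]
105 [0.6314 0.1949] [178.9 142.8] [287.   95.9]
110 [0.6333 0.1995] [177.2 142.1] [287.4  95.1]
115 [0.6352 0.2041] [175.5 141.4] [287.9  94.3]
120 [0.6371 0.2087] [173.8 140.7] [288.4  93.5]
125 [0.639  0.2133] [172.1 140. ] [288.8  92.6]
```

```bash
cat >> h.py <<'E'
def head():
    s=bot.read_state(); M=R.from_rotvec(s["tcp_rot"]).as_matrix(); return s,M
def plan(seq):
    """seq of (x,y,z,heading deg of tool x), each row a shift from the present pose"""
    s,M=head(); h0=np.degrees(np.arctan2(M[1,0],M[0,0])); print("pos",s["tool_pos"].round(4),"head",round(h0,1),"zaxis",M[:,2].round(3),"t",s["time"])
    for x,y,z,h in seq:
        d=M.T@(np.array([x,y,z])-s["tool_pos"]); r=(h0-h+90)%180-90
        print((d/.5).round(4),"roll",round(r/180,4))
E
python3 - <<'E'
from h import *
plan([(.43,-.25,.36,45),(.614,.156,.34,67.5),(.614,.156,.265,67.5)])
E
```

```text
pos [ 0.2563 -0.624   0.2491] head 22.3 zaxis [-0.001  0.001 -1.   ] t 0.2
[ 0.6055 -0.5602 -0.2209] roll -0.1259
[ 1.2544 -1.1714 -0.18  ] roll -0.2509
[ 1.2544 -1.1712 -0.03  ] roll -0.2509
```

{"name": "servo_tool", "arguments": {
  "targets": [
    {"hand":-1,"x":0.1,"y":-0.09,"z":-0.22,"roll":-0.04},
    {"hand":-1,"x":0.6,"y":-0.56,"z":-0.22,"roll":-0.126},
    {"hand":-1,"x":0.6,"y":-0.56,"z":-0.22,"roll":-0.126},
    {"hand":-1,"x":0.6,"y":-0.56,"z":-0.22,"roll":-0.126},
    {"hand":-1,"x":0.6,"y":-0.56,"z":-0.22,"roll":-0.126},
    {"hand":-1,"x":0.6,"y":-0.56,"z":-0.22,"roll":-0.126},
    {"hand":-1,"x":0.6,"y":-0.56,"z":-0.22,"roll":-0.126},
    {"hand":-1,"x":0.6,"y":-0.56,"z":-0.22,"roll":-0.126},
    {"hand":-1,"x":0.6,"y":-0.56,"z":-0.22,"roll":-0.126},
    {"hand":-1,"x":0.6,"y":-0.56,"z":-0.22,"roll":-0.126}
  ]
}}

```text
time: 1.03
tool_pos: [0.4193, -0.2679, 0.3565]
tcp_rot: [2.902, 1.202, 0.0]
wrist_force: [1.0, 0.3, -0.6]
width: 1.001
grip_force: 0.0
```

```bash
python3 - <<'E'
from h import *
plan([(.614,.156,.34,67.5)])
E
```

```text
pos [ 0.4193 -0.2679  0.3565] head 45.0 zaxis [ 0. -0. -1.] t 1.0333
[ 0.8747 -0.3244  0.0329] roll -0.1251
```

{"name": "servo_tool", "arguments": {
  "targets": [
    {"hand":-1,"x":0.85,"y":-0.32,"z":0.03,"roll":-0.125},
    {"hand":-1,"x":0.85,"y":-0.32,"z":0.03,"roll":-0.125},
    {"hand":-1,"x":0.85,"y":-0.32,"z":0.03,"roll":-0.125},
    {"hand":-1,"x":0.85,"y":-0.32,"z":0.03,"roll":-0.125},
    {"hand":-1,"x":0.85,"y":-0.32,"z":0.03,"roll":-0.125},
    {"hand":-1,"x":0.85,"y":-0.32,"z":0.03,"roll":-0.125},
    {"hand":-1,"x":0.85,"y":-0.32,"z":0.03,"roll":-0.125},
    {"hand":-1,"x":0.85,"y":-0.32,"z":0.03,"roll":-0.125},
    {"hand":-1,"x":0.85,"y":-0.32,"z":0.03,"roll":-0.125},
    {"hand":-1,"x":0.85,"y":-0.32,"z":0.03,"roll":-0.125}
  ]
}}

```text
time: 1.87
tool_pos: [0.5912, 0.1117, 0.3422]
tcp_rot: [2.611, 1.746, -0.0]
wrist_force: [-0.3, -0.6, 0.9]
width: 1.0
grip_force: 0.0
```

{"name": "servo_tool", "arguments": {
  "targets": [
    {"hand":-1,"x":0,"y":0,"z":0},
    {"hand":-1,"x":0,"y":0,"z":0},
    {"hand":-1,"x":0,"y":0,"z":0}
  ]
}}

```text
invalid input
```

```bash
python3 - <<'E'
from h import *
plan([(.614,.156,.265,67.5)])
E
```

```text
pos [0.5912 0.1117 0.3422] head 67.5 zaxis [ 0. -0. -1.] t 1.8667
[0.0994 0.0083 0.1543] roll 0.0002
```

{"name": "servo_tool", "arguments": {
  "targets": [
    {"hand":-1,"x":0.06,"y":0.0,"z":0,"roll":0},
    {"hand":-1,"x":0.06,"y":0.0,"z":0,"roll":0},
    {"hand":-1,"x":0.06,"y":0.0,"z":0,"roll":0},
    {"hand":-1,"x":0.06,"y":0.0,"z":0,"roll":0}
  ]
}}

```text
time: 2.2
tool_pos: [0.602, 0.1369, 0.3419]
tcp_rot: [2.611, 1.746, -0.002]
wrist_force: [0.0, -0.7, -0.6]
width: 0.998
grip_force: 0.0
```

```bash
python3 - <<'E'
from h import *
plan([(.614,.156,.265,67.5)])
snap("side","s1.png",(235,60,335,135),6)
E
```

```text
pos [0.602  0.1369 0.3419] head 67.5 zaxis [-0.001 -0.001 -1.   ] t 2.2
[0.0446 0.0077 0.1537] roll 0.0003
```

View pics/s1.png

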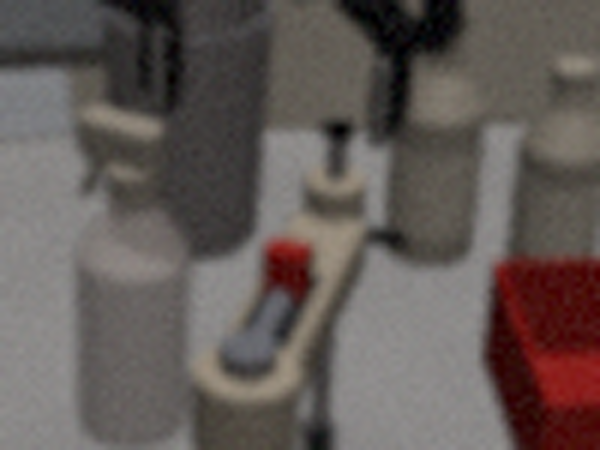

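The side view shows the open fingers above the red tab at (290,262), so the way down is clear. I'll descend and grip.

{"name": "servo_tool", "arguments": {
  "targets": [
    {"hand":-1,"x":0.044,"y":0.007,"z":0,"roll":0},
    {"hand":-1,"x":0.044,"y":0.007,"z":0.06,"roll":0},
    {"hand":-1,"x":0.044,"y":0.007,"z":0.12,"roll":0},
    {"hand":-1,"x":0.044,"y":0.007,"z":0.15,"roll":0},
    {"hand":1,"x":0.044,"y":0.007,"z":0.15,"roll":0},
    {"hand":1,"x":0.044,"y":0.007,"z":0.15,"roll":0},
    {"hand":1,"x":0.044,"y":0.007,"z":0.15,"roll":0},
    {"hand":1,"x":0.044,"y":0.007,"z":0.15,"roll":0},
    {"hand":1,"x":0.044,"y":0.007,"z":0.15,"roll":0},
    {"hand":1,"x":0.044,"y":0.007,"z":0.15,"roll":0}
  ],
  "grip_force": 25
}}

```text
time: 3.08
tool_pos: [0.6142, 0.1565, 0.2699]
tcp_rot: [-2.612, -1.745, -0.003]
wrist_force: [-4.1, 0.2, 7.5]
width: 0.248
grip_force: 27.3
```

{"name": "servo_tool", "arguments": {
  "targets": [
    {"hand":1,"x":0,"y":0,"z":0,"roll":0},
    {"hand":1,"x":0,"y":0,"z":0,"roll":0},
    {"hand":1,"x":0,"y":0,"z":0,"roll":0},
    {"hand":1,"x":0,"y":0,"z":0,"roll":0}
  ]
}}

```text
time: 3.42
tool_pos: [0.6142, 0.1566, 0.2699]
tcp_rot: [2.611, 1.746, 0.003]
wrist_force: [-3.6, 0.1, 5.9]
width: 0.251
grip_force: 27.2
```

{"name": "servo_tool", "arguments": {
  "targets": [
    {"hand":1,"x":-0.005,"y":0,"z":-0.005,"roll":0},
    {"hand":1,"x":-0.015,"y":0,"z":-0.005,"roll":0},
    {"hand":1,"x":-0.025,"y":0,"z":-0.005,"roll":0},
    {"hand":1,"x":-0.035,"y":0,"z":-0.005,"roll":0},
    {"hand":1,"x":-0.04,"y":0,"z":-0.005,"roll":0}
  ]
}}

```text
time: 3.83
tool_pos: [0.6061, 0.1371, 0.2699]
tcp_rot: [-2.612, -1.745, 0.0]
wrist_force: [-0.5, 2.1, -1.3]
width: 0.244
grip_force: 26.4
```

{"name": "servo_tool", "arguments": {
  "targets": [
    {"hand":1,"x":-0.004,"y":0,"z":0,"roll":0},
    {"hand":1,"x":-0.008,"y":0,"z":0,"roll":0},
    {"hand":1,"x":-0.008,"y":0,"z":0,"roll":0}
  ]
}}

```text
time: 4.08
tool_pos: [0.6047, 0.1338, 0.2699]
tcp_rot: [-2.612, -1.745, -0.0]
wrist_force: [1.3, 2.2, -2.5]
width: 0.248
grip_force: 26.4
```

{"name": "servo_tool", "arguments": {
  "targets": [
    {"hand":1,"x":-0.004,"y":0,"z":0,"roll":0},
    {"hand":1,"x":-0.008,"y":0,"z":0,"roll":0},
    {"hand":1,"x":-0.008,"y":0,"z":0,"roll":0}
  ]
}}

```text
time: 4.33
tool_pos: [0.6046, 0.1335, 0.2699]
tcp_rot: [-2.609, -1.744, -0.01]
wrist_force: [4.6, 11.5, -5.1]
width: 0.249
grip_force: 26.0
```

{"name": "servo_tool", "arguments": {
  "targets": [
    {"hand":1,"x":0.004,"y":0,"z":0,"roll":0},
    {"hand":-1,"x":0.004,"y":0,"z":0,"roll":0},
    {"hand":-1,"x":0.004,"y":0,"z":0,"roll":0},
    {"hand":-1,"x":0.004,"y":0,"z":0,"roll":0},
    {"hand":-1,"x":0.004,"y":0,"z":0,"roll":0},
    {"hand":-1,"x":0.004,"y":0,"z":-0.06,"roll":0},
    {"hand":-1,"x":0.004,"y":0,"z":-0.12,"roll":0},
    {"hand":-1,"x":0.004,"y":0,"z":-0.18,"roll":0},
    {"hand":-1,"x":-0.1,"y":0.1,"z":-0.18,"roll":0},
    {"hand":-1,"x":-0.2,"y":0.15,"z":-0.18,"roll":0}
  ]
}}

```text
time: 5.17
tool_pos: [0.6286, 0.0533, 0.364]
tcp_rot: [2.605, 1.749, 0.01]
wrist_force: [0.3, -0.4, -0.5]
width: 1.0
grip_force: 0.0
```

```bash
python3 - <<'E'
from h import *
plan([(.54,-.22,.32,63.4),(.5016,-.3073,.15,63.4)])
snap("top","t2.png",(160,115,240,175),7)
t=read_camera("top");h=cv2.cvtColor(t,cv2.COLOR_RGB2HSV)[130:170,175:220]
ys,xs=np.nonzero(((h[...,0]<8)|(h[...,0]>172))&(h[...,1]>150)); print(xs.mean()+175,ys.mean()+130,len(xs))
E
```

```text
pos [0.6286 0.0533 0.364 ] head 67.8 zaxis [ 0.008  0.    -1.   ] t 5.1667
[-0.5733  0.0422  0.0865] roll 0.0242
[-0.7651  0.0348  0.4259] roll 0.0242
201.69230769230768 152.71153846153845 52
```

View pics/t2.png

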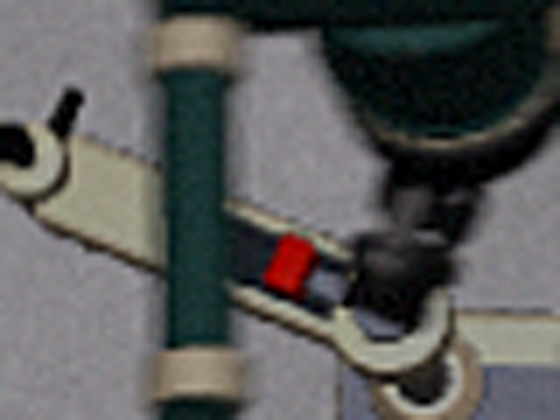

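{"name": "servo_tool", "arguments": {
  "targets": [
    {"hand":-1,"x":-0.76,"y":0.035,"z":0,"roll":0.024},
    {"hand":-1,"x":-0.76,"y":0.035,"z":0.05,"roll":0.024},
    {"hand":-1,"x":-0.76,"y":0.035,"z":0.1,"roll":0.024},
    {"hand":-1,"x":-0.76,"y":0.035,"z":0.15,"roll":0.024},
    {"hand":-1,"x":-0.76,"y":0.035,"z":0.25,"roll":0.024},
    {"hand":-1,"x":-0.76,"y":0.035,"z":0.35,"roll":0.024},
    {"hand":-1,"x":-0.76,"y":0.035,"z":0.42,"roll":0.024},
    {"hand":-1,"x":-0.76,"y":0.035,"z":0.42,"roll":0.024},
    {"hand":-1,"x":-0.76,"y":0.035,"z":0.42,"roll":0.024},
    {"hand":-1,"x":-0.76,"y":0.035,"z":0.42,"roll":0.024}
  ]
}}

```text
time: 6.1
tool_pos: [0.5059, -0.2804, 0.177]
tcp_rot: [2.676, 1.645, 0.0]
wrist_force: [1.0, 0.2, -0.2]
width: 1.0
grip_force: 0.0
```

```bash
python3 - <<'E'
from h import *
plan([(.5022,-.309,.1,63.6),(.5022,-.309,.028,63.6)])
E
```

```text
pos [ 0.5059 -0.2804  0.177 ] head 63.2 zaxis [ 0. -0. -1.] t 6.1
[-0.0544  0.0191  0.1539] roll -0.0024
[-0.0544  0.019   0.2979] roll -0.0024
```

{"name": "servo_tool", "arguments": {
  "targets": [
    {"hand":-1,"x":-0.054,"y":0.019,"z":0.06,"roll":0},
    {"hand":-1,"x":-0.054,"y":0.019,"z":0.12,"roll":0},
    {"hand":-1,"x":-0.054,"y":0.019,"z":0.18,"roll":0},
    {"hand":-1,"x":-0.054,"y":0.019,"z":0.24,"roll":0},
    {"hand":-1,"x":-0.054,"y":0.019,"z":0.28,"roll":0},
    {"hand":-1,"x":-0.054,"y":0.019,"z":0.297,"roll":0},
    {"hand":-1,"x":-0.054,"y":0.019,"z":0.297,"roll":0}
  ],
  "grip_force": 40
}}

```text
time: 6.68
tool_pos: [0.5012, -0.3063, 0.0268]
tcp_rot: [-2.672, -1.643, 0.004]
wrist_force: [-0.4, 0.3, 0.4]
width: 0.997
grip_force: 0.0
```

{"name": "servo_tool", "arguments": {
  "targets": [
    {"hand":1,"x":0,"y":0,"z":0,"roll":0},
    {"hand":1,"x":0,"y":0,"z":0,"roll":0},
    {"hand":1,"x":0,"y":0,"z":0,"roll":0},
    {"hand":1,"x":0,"y":0,"z":0,"roll":0},
    {"hand":1,"x":0,"y":0,"z":0,"roll":0},
    {"hand":1,"x":0,"y":0,"z":0,"roll":0},
    {"hand":1,"x":0,"y":0,"z":0,"roll":0},
    {"hand":1,"x":0,"y":0,"z":0,"roll":0}
  ]
}}

```text
time: 7.35
tool_pos: [0.5044, -0.3084, 0.031]
tcp_rot: [2.674, 1.645, 0.002]
wrist_force: [-0.4, -0.1, 6.6]
width: 0.292
grip_force: 41.3
```

```bash
python3 - <<'E'
from fit import *
m=w(p,(-30,0,45)); print(m)
plan([(.5022,-.309,.2,63.6),(m[0],m[1],.2,87.5),(m[0],m[1],.03+.045,87.5)])
E
```

```text
[0.50310395 0.0316876  0.045     ]
pos [ 0.5044 -0.3084  0.031 ] head 63.2 zaxis [ 0.002 -0.002 -1.   ] t 7.35
[-0.0032 -0.0024 -0.3379] roll -0.0023
[ 0.6057 -0.3081 -0.339 ] roll -0.1351
[ 0.6058 -0.3088 -0.089 ] roll -0.1351
```

{"name": "servo_tool", "arguments": {
  "targets": [
    {"hand":1,"x":0,"y":0,"z":-0.06,"roll":0},
    {"hand":1,"x":0,"y":0,"z":-0.13,"roll":0},
    {"hand":1,"x":0,"y":0,"z":-0.2,"roll":0},
    {"hand":1,"x":0.05,"y":-0.02,"z":-0.26,"roll":-0.02},
    {"hand":1,"x":0.11,"y":-0.05,"z":-0.28,"roll":-0.04},
    {"hand":1,"x":0.17,"y":-0.08,"z":-0.28,"roll":-0.06},
    {"hand":1,"x":0.23,"y":-0.11,"z":-0.28,"roll":-0.08},
    {"hand":1,"x":0.29,"y":-0.14,"z":-0.28,"roll":-0.1},
    {"hand":1,"x":0.35,"y":-0.17,"z":-0.28,"roll":-0.12},
    {"hand":1,"x":0.41,"y":-0.2,"z":-0.28,"roll":-0.135}
  ]
}}

```text
time: 8.18
tool_pos: [0.5053, -0.0779, 0.1688]
tcp_rot: [-2.266, -2.175, 0.001]
wrist_force: [-0.7, -0.2, -2.0]
width: 0.295
grip_force: 40.3
```

```bash
python3 - <<'E'
from fit import *
m=w(p,(-30,0,45))
plan([(m[0],m[1],.17,87.5),(m[0],m[1],.1,87.5),(m[0],m[1],.03+.045,87.5)])
print(head()[0]["width"],head()[0]["wrist_force"])
E
```

```text
pos [ 0.5053 -0.0779  0.1688] head 87.6 zaxis [-0.001  0.    -1.   ] t 8.1833
[ 0.2188 -0.0134 -0.0022] roll 0.0008
[ 0.2187 -0.0133  0.1378] roll 0.0008
[ 0.2187 -0.0132  0.1878] roll 0.0008
0.295376718753828 [-0.6649616  -0.20560697 -2.04482719]
```

{"name": "servo_tool", "arguments": {
  "targets": [
    {"hand":1,"x":0.06,"y":-0.004,"z":0,"roll":0},
    {"hand":1,"x":0.12,"y":-0.008,"z":0,"roll":0},
    {"hand":1,"x":0.18,"y":-0.012,"z":0.02,"roll":0},
    {"hand":1,"x":0.215,"y":-0.013,"z":0.07,"roll":0},
    {"hand":1,"x":0.215,"y":-0.013,"z":0.12,"roll":0},
    {"hand":1,"x":0.215,"y":-0.013,"z":0.16,"roll":0},
    {"hand":1,"x":0.215,"y":-0.013,"z":0.175,"roll":0},
    {"hand":1,"x":0.215,"y":-0.013,"z":0.18,"roll":0},
    {"hand":1,"x":0.215,"y":-0.013,"z":0.18,"roll":0}
  ]
}}

```text
time: 8.93
tool_pos: [0.504, 0.028, 0.0788]
tcp_rot: [-2.269, -2.171, 0.002]
wrist_force: [1.2, 0.2, -2.0]
width: 0.297
grip_force: 40.2
```

{"name": "servo_tool", "arguments": {
  "targets": [
    {"hand":1,"x":0,"y":0,"z":0.002,"roll":0},
    {"hand":1,"x":0,"y":0,"z":0.002,"roll":0}
  ]
}}

```text
time: 9.1
tool_pos: [0.5059, 0.0278, 0.0798]
tcp_rot: [2.269, 2.17, 0.003]
wrist_force: [-0.3, -1.1, -2.2]
width: 0.291
grip_force: 40.3
```

{"name": "servo_tool", "arguments": {
  "targets": [
    {"hand":1,"x":0,"y":0,"z":0.002,"roll":0},
    {"hand":1,"x":0,"y":0,"z":0.004,"roll":0}
  ]
}}

```text
time: 9.27
tool_pos: [0.5056, 0.0279, 0.0775]
tcp_rot: [2.269, 2.171, 0.003]
wrist_force: [0.2, 0.7, -2.3]
width: 0.295
grip_force: 40.3
```

{"name": "servo_tool", "arguments": {
  "targets": [
    {"hand":1,"x":0,"y":0,"z":0.002,"roll":0},
    {"hand":1,"x":0,"y":0,"z":0.002,"roll":0}
  ]
}}

```text
time: 9.43
tool_pos: [0.5046, 0.0281, 0.0755]
tcp_rot: [2.27, 2.172, 0.0]
wrist_force: [0.9, 0.1, -1.5]
width: 0.291
grip_force: 40.3
```

{"name": "servo_tool", "arguments": {
  "targets": [
    {"hand":1,"x":0,"y":0,"z":0.002,"roll":0},
    {"hand":1,"x":0,"y":0,"z":0.002,"roll":0}
  ]
}}

```text
time: 9.6
tool_pos: [0.5048, 0.0281, 0.0746]
tcp_rot: [2.269, 2.172, 0.0]
wrist_force: [-1.1, -0.6, -0.5]
width: 0.293
grip_force: 40.5
```

{"name": "servo_tool", "arguments": {
  "targets": [
    {"hand":-1,"x":0,"y":0,"z":0.001,"roll":0},
    {"hand":-1,"x":0,"y":0,"z":0.0,"roll":0},
    {"hand":-1,"x":0,"y":0,"z":0,"roll":0},
    {"hand":-1,"x":0,"y":0,"z":0,"roll":0},
    {"hand":-1,"x":0,"y":0,"z":-0.03,"roll":0},
    {"hand":-1,"x":0,"y":0,"z":-0.09,"roll":0},
    {"hand":-1,"x":0,"y":0,"z":-0.16,"roll":0},
    {"hand":-1,"x":-0.06,"y":0.01,"z":-0.2,"roll":0},
    {"hand":-1,"x":-0.13,"y":0.02,"z":-0.2,"roll":0},
    {"hand":-1,"x":-0.2,"y":0.03,"z":-0.2,"roll":0}
  ]
}}

```text
time: 10.43
tool_pos: [0.5172, -0.0732, 0.1774]
tcp_rot: [2.263, 2.172, 0.005]
wrist_force: [0.9, -0.5, -0.3]
width: 1.003
grip_force: 0.0
```

```bash
python3 - <<'E'
from fit import *
q=w(p,(0,-145,80)); print(q)
s,_=head(); print(s["q"].round(3))
plan([(q[0],q[1],.14,87.5),(q[0],q[1],.078,87.5)])
t=read_camera("top"); s=read_camera("side")
cv2.imwrite("pics/c3.png",np.hstack([cv2.resize(t[150:225,195:305],(440,300),interpolation=cv2.INTER_CUBIC),cv2.resize(s[160:260,220:320],(300,300),interpolation=cv2.INTER_CUBIC)])[:,:,::-1])
E
```

```text
[ 0.52664459 -0.11450009  0.08      ]
[-0.188  0.03   2.01   0.     1.096 -0.147]
pos [ 0.5172 -0.0732  0.1774] head 87.6 zaxis [ 0.006 -0.001 -1.   ] t 10.4333
[-0.0817  0.0219  0.075 ] roll 0.0007
[-0.0816  0.0212  0.199 ] roll 0.0007
```

View pics/c3.png

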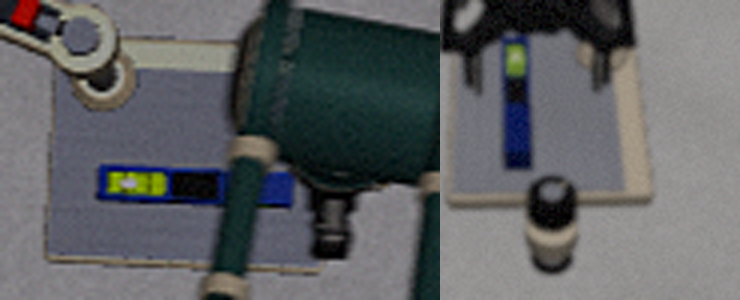

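The level lies crosswise on the plate, with its vial end away from the foot. Next is the wheel, for which I'll pre-rotate the hand counter-clockwise.

{"name": "servo_tool", "arguments": {
  "targets": [
    {"hand":-0.5,"x":-0.04,"y":0.01,"z":0,"roll":-0.04},
    {"hand":-0.5,"x":-0.08,"y":0.021,"z":0,"roll":-0.08},
    {"hand":-0.5,"x":-0.08,"y":0.021,"z":0,"roll":-0.12},
    {"hand":-0.5,"x":-0.08,"y":0.021,"z":0,"roll":-0.16},
    {"hand":-0.5,"x":-0.08,"y":0.021,"z":0.02,"roll":-0.2},
    {"hand":-0.5,"x":-0.08,"y":0.021,"z":0.06,"roll":-0.21},
    {"hand":-0.5,"x":-0.08,"y":0.021,"z":0.08,"roll":-0.21},
    {"hand":-0.5,"x":-0.08,"y":0.021,"z":0.08,"roll":-0.21}
  ]
}}

```text
time: 11.2
tool_pos: [0.5214, -0.1117, 0.1313]
tcp_rot: [-1.442, -2.784, 0.002]
wrist_force: [0.0, -0.3, 0.4]
width: 0.749
grip_force: 0.0
```

```bash
python3 - <<'E'
from fit import *
plan([(.527,-.113,.078,125)]);print(at("top",155+455.5/3.4-.35,120+234/3.4-.35,.084))
print(bot.read_state()["width"])
E
```

```text
pos [ 0.5214 -0.1117  0.1313] head 125.2 zaxis [-0.006  0.002 -1.   ] t 11.2
[-0.009   0.0081  0.1064] roll 0.0013
[ 0.52624954 -0.11067961  0.084     ]
0.7485859125910951
```

{"name": "servo_tool", "arguments": {
  "targets": [
    {"hand":-0.5,"x":-0.006,"y":0.007,"z":0.03,"roll":0},
    {"hand":-0.5,"x":-0.006,"y":0.007,"z":0.07,"roll":0},
    {"hand":-0.5,"x":-0.006,"y":0.007,"z":0.1,"roll":0},
    {"hand":-0.5,"x":-0.006,"y":0.007,"z":0.1,"roll":0},
    {"hand":1,"x":-0.006,"y":0.007,"z":0.1,"roll":0},
    {"hand":1,"x":-0.006,"y":0.007,"z":0.1,"roll":0},
    {"hand":1,"x":-0.006,"y":0.007,"z":0.1,"roll":0},
    {"hand":1,"x":-0.006,"y":0.007,"z":0.1,"roll":0},
    {"hand":1,"x":-0.006,"y":0.007,"z":0.1,"roll":0},
    {"hand":1,"x":-0.006,"y":0.007,"z":0.1,"roll":0}
  ],
  "grip_force": 40
}}

```text
time: 12.03
tool_pos: [0.5286, -0.1137, 0.0859]
tcp_rot: [1.443, 2.79, -0.001]
wrist_force: [-4.2, -2.3, 6.0]
width: 0.447
grip_force: 40.9
```

```bash
python3 - <<'E'
from fit import *
plan([(.526,-.112,.078,125)]);s=bot.read_state();print(s["width"]*85,s["wrist_force"],s["torque"],s["q"][5])
E
```

```text
pos [ 0.5286 -0.1137  0.0859] head 125.3 zaxis [ 0.    -0.001 -1.   ] t 12.0333
[ 0.0059 -0.0023  0.0158] roll 0.0016
37.97687208265573 [-4.20304817 -2.33548715  5.96839733] [-0.23211209  0.94279561  0.03422277] -0.8729568866569848
```

{"name": "servo_tool", "arguments": {
  "targets": [
    {"hand":1,"x":0,"y":0,"z":0,"roll":0.035},
    {"hand":1,"x":0,"y":0,"z":0,"roll":0.07},
    {"hand":1,"x":0,"y":0,"z":0,"roll":0.105},
    {"hand":1,"x":0,"y":0,"z":0,"roll":0.14},
    {"hand":1,"x":0,"y":0,"z":0,"roll":0.175},
    {"hand":1,"x":0,"y":0,"z":0,"roll":0.21},
    {"hand":1,"x":0,"y":0,"z":0,"roll":0.245},
    {"hand":1,"x":0,"y":0,"z":0,"roll":0.28},
    {"hand":1,"x":0,"y":0,"z":0,"roll":0.315},
    {"hand":1,"x":0,"y":0,"z":0,"roll":0.35}
  ]
}}

```text
time: 12.87
tool_pos: [0.5252, -0.114, 0.0858]
tcp_rot: [-2.69, -1.617, 0.011]
wrist_force: [-16.3, -2.4, 17.4]
width: 0.448
grip_force: 42.0
```

{"name": "servo_tool", "arguments": {
  "targets": [
    {"hand":1,"x":0,"y":0,"z":0,"roll":0.035},
    {"hand":1,"x":0,"y":0,"z":0,"roll":0.07},
    {"hand":1,"x":0,"y":0,"z":0,"roll":0.105},
    {"hand":1,"x":0,"y":0,"z":0,"roll":0.14},
    {"hand":1,"x":0,"y":0,"z":0,"roll":0.175},
    {"hand":1,"x":0,"y":0,"z":0,"roll":0.21},
    {"hand":1,"x":0,"y":0,"z":0,"roll":0.245},
    {"hand":1,"x":0,"y":0,"z":0,"roll":0.28},
    {"hand":1,"x":0,"y":0,"z":0,"roll":0.315},
    {"hand":1,"x":0,"y":0,"z":0,"roll":0.35}
  ]
}}

```text
time: 13.7
tool_pos: [0.5233, -0.111, 0.0858]
tcp_rot: [-3.137, 0.028, 0.018]
wrist_force: [-20.6, 9.2, 23.1]
width: 0.451
grip_force: 42.5
```

{"name": "servo_tool", "arguments": {
  "targets": [
    {"hand":1,"x":0,"y":0,"z":0,"roll":0.02},
    {"hand":1,"x":0,"y":0,"z":0,"roll":0.035},
    {"hand":1,"x":0,"y":0,"z":0,"roll":0.035},
    {"hand":1,"x":0,"y":0,"z":0,"roll":0.035},
    {"hand":1,"x":0,"y":0,"z":0,"roll":0.035},
    {"hand":1,"x":0,"y":0,"z":0,"roll":0.035}
  ]
}}

```text
time: 14.2
tool_pos: [0.5233, -0.1106, 0.0858]
tcp_rot: [-3.131, 0.193, 0.019]
wrist_force: [-20.7, 8.4, 23.3]
width: 0.451
grip_force: 42.5
```

```bash
python3 - <<'E'
from fit import *
s=bot.read_state();print(s["width"]*85,s["wrist_force"],s["torque"],s["q"][5],s["tool_pos"],s["time"])
t=read_camera("top"); s=read_camera("side")
cv2.imwrite("pics/c4.png",np.hstack([cv2.resize(t[175:205,205:275],(560,240),interpolation=cv2.INTER_CUBIC),cv2.resize(s[165:225,228:258],(120,240),interpolation=cv2.INTER_CUBIC)])[:,:,::-1])
E
```

```text
38.31845734056797 [-20.70143194   8.40410284  23.32473693] [ 1.37864406  3.3216473  -0.04678354] 1.4362431275457306 [ 0.52333971 -0.11059316  0.08576242] 14.2
```

View pics/c4.png

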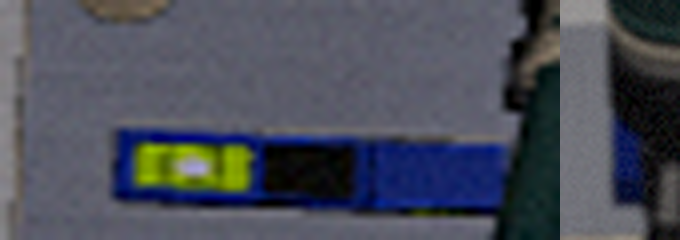

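The top view shows the bubble at (193,165), in the middle of the vial, which spans 134–252. I'll release the wheel and go up.

{"name": "servo_tool", "arguments": {
  "targets": [
    {"hand":-0.4,"x":0,"y":0,"z":0,"roll":0},
    {"hand":-0.4,"x":0,"y":0,"z":0,"roll":0},
    {"hand":-0.4,"x":0,"y":0,"z":0,"roll":0},
    {"hand":-0.4,"x":0,"y":0,"z":-0.04,"roll":0},
    {"hand":-0.4,"x":0,"y":0,"z":-0.1,"roll":0},
    {"hand":-0.4,"x":0,"y":0,"z":-0.16,"roll":0},
    {"hand":1,"x":0,"y":0,"z":-0.16,"roll":0},
    {"hand":1,"x":0,"y":0,"z":-0.16,"roll":0},
    {"hand":1,"x":0,"y":0,"z":-0.16,"roll":0}
  ],
  "grip_force": 30
}}

```text
time: 15.05
tool_pos: [0.5288, -0.1134, 0.1644]
tcp_rot: [3.136, -0.192, 0.001]
wrist_force: [0.1, 0.0, -1.4]
width: 0.28
grip_force: 0.0
```

```bash
cat > bub.py <<'E'
from h import *
def bub(f=None):
    t=np.mean([read_camera("top").astype(float) for _ in range(4)],0); c=t[185:204,215:245]
    if f: cv2.imwrite("pics/"+f,cv2.resize(t[175:205,205:275],(700,300),interpolation=cv2.INTER_CUBIC)[:,:,::-1])
    h=cv2.cvtColor(c.astype(np.uint8),cv2.COLOR_RGB2HSV)
    for r in (9,10,11,12): print(185+r,c[r,3:24,2].astype(int).tolist())
E
python3 - <<'E'
from bub import *
plan([(.504,.028,.14,-2.5),(.504,.028,.1,-2.5)])
bub("b5.png"); print(bot.read_state()["width"])
E
```

```text
pos [ 0.5288 -0.1134  0.1644] head -7.0 zaxis [ 0.001 -0.    -1.   ] t 15.05
[-0.0839 -0.2745  0.0488] roll -0.0251
[-0.084  -0.2745  0.1288] roll -0.0251
194 [100, 82, 103, 91, 0, 0, 0, 0, 0, 0, 62, 70, 0, 0, 0, 0, 0, 0, 52, 98, 12]
195 [94, 58, 111, 109, 0, 0, 0, 0, 50, 133, 166, 183, 160, 47, 0, 0, 0, 0, 58, 100, 17]
196 [96, 74, 108, 107, 0, 0, 0, 0, 13, 105, 175, 190, 163, 43, 0, 0, 0, 0, 67, 102, 18]
197 [105, 84, 110, 100, 0, 0, 0, 0, 0, 0, 7, 11, 0, 0, 0, 0, 0, 0, 71, 93, 0]
0.0008476083173468947[ WARN:0@6.369] global loadsave.cpp:1063 imwrite_ Unsupported depth image for selected encoder is fallbacked to CV_8U.
```

View pics/b5.png

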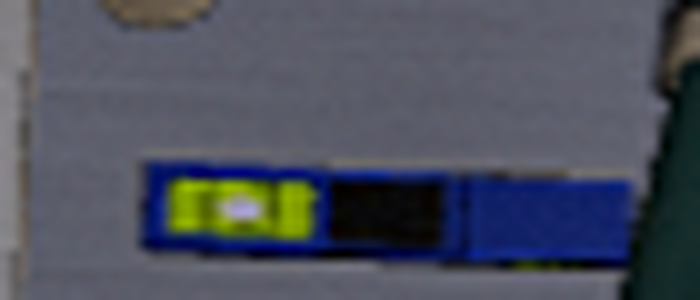

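The bubble is centred: 0.2 px off the vial's middle, about 0.4 mm. The thumb pad is at (387,211) in this crop. I'll move over it.

{"name": "servo_tool", "arguments": {
  "targets": [
    {"hand":1,"x":-0.03,"y":-0.07,"z":0,"roll":0},
    {"hand":1,"x":-0.06,"y":-0.14,"z":0,"roll":0},
    {"hand":1,"x":-0.084,"y":-0.21,"z":0,"roll":0},
    {"hand":1,"x":-0.084,"y":-0.275,"z":0.03,"roll":-0.025},
    {"hand":1,"x":-0.084,"y":-0.275,"z":0.08,"roll":-0.025},
    {"hand":1,"x":-0.084,"y":-0.275,"z":0.11,"roll":-0.025},
    {"hand":1,"x":-0.084,"y":-0.275,"z":0.11,"roll":-0.025}
  ]
}}

```text
time: 15.83
tool_pos: [0.4998, 0.0291, 0.1049]
tcp_rot: [3.141, -0.066, -0.014]
wrist_force: [-0.4, -0.2, -1.0]
width: -0.004
grip_force: 0.0
```

```bash
python3 - <<'E'
from h import *
P=at("top",243.25,195.65,.073);print(P)
plan([(P[0],P[1],.1,-2.5)]);print(bot.read_state()["wrist_force"])
E
```

```text
[0.5049783  0.02747534 0.073     ]
pos [0.4998 0.0291 0.1049] head -2.4 zaxis [-0.009 -0.    -1.   ] t 15.8333
[0.0106 0.0029 0.0097] roll 0.0005
[-0.40605921 -0.18769051 -1.02182123]
```

{"name": "servo_tool", "arguments": {
  "targets": [
    {"hand":1,"x":0.006,"y":0,"z":0,"roll":0},
    {"hand":1,"x":0.006,"y":0,"z":0.008,"roll":0},
    {"hand":1,"x":0.006,"y":0,"z":0.016,"roll":0},
    {"hand":1,"x":0.006,"y":0,"z":0.02,"roll":0},
    {"hand":1,"x":0.006,"y":0,"z":0.02,"roll":0}
  ]
}}

```text
time: 16.25
tool_pos: [0.5067, 0.0278, 0.0995]
tcp_rot: [-3.141, 0.07, -0.0]
wrist_force: [-0.4, 0.8, -1.2]
width: 0.003
grip_force: 0.0
```

{"name": "servo_tool", "arguments": {
  "targets": [
    {"hand":1,"x":0,"y":0,"z":0.004,"roll":0},
    {"hand":1,"x":0,"y":0,"z":0.004,"roll":0},
    {"hand":1,"x":0,"y":0,"z":0.004,"roll":0}
  ]
}}

```text
time: 16.5
tool_pos: [0.5067, 0.0281, 0.0976]
tcp_rot: [-3.141, 0.069, -0.0]
wrist_force: [-0.5, 0.6, 0.7]
width: 0.002
grip_force: 0.0
```

{"name": "servo_tool", "arguments": {
  "targets": [
    {"hand":1,"x":0,"y":0,"z":0.004,"roll":0},
    {"hand":1,"x":0,"y":0,"z":0.004,"roll":0},
    {"hand":1,"x":0,"y":0,"z":0.004,"roll":0}
  ]
}}

```text
time: 16.75
tool_pos: [0.5065, 0.0282, 0.0953]
tcp_rot: [-3.141, 0.069, 0.0]
wrist_force: [-0.8, 0.4, 0.6]
width: -0.004
grip_force: 0.0
```

{"name": "servo_tool", "arguments": {
  "targets": [
    {"hand":1,"x":0,"y":0,"z":0.004,"roll":0},
    {"hand":1,"x":0,"y":0,"z":0.004,"roll":0},
    {"hand":1,"x":0,"y":0,"z":0.004,"roll":0}
  ]
}}

```text
time: 17.0
tool_pos: [0.5065, 0.0282, 0.0932]
tcp_rot: [3.141, -0.069, -0.001]
wrist_force: [0.3, 0.2, -0.6]
width: 0.003
grip_force: 0.0
```

{"name": "servo_tool", "arguments": {
  "targets": [
    {"hand":1,"x":0,"y":0,"z":0.003,"roll":0},
    {"hand":1,"x":0,"y":0,"z":0.003,"roll":0},
    {"hand":1,"x":0,"y":0,"z":0.003,"roll":0}
  ]
}}

```text
time: 17.25
tool_pos: [0.5065, 0.0282, 0.0918]
tcp_rot: [-3.141, 0.069, 0.0]
wrist_force: [-0.3, 0.4, 0.2]
width: -0.001
grip_force: 0.0
```

{"name": "servo_tool", "arguments": {
  "targets": [
    {"hand":1,"x":0,"y":0,"z":0.002,"roll":0},
    {"hand":1,"x":0,"y":0,"z":0.002,"roll":0},
    {"hand":1,"x":0,"y":0,"z":0.002,"roll":0}
  ]
}}

```text
time: 17.5
tool_pos: [0.5066, 0.0282, 0.0909]
tcp_rot: [-3.141, 0.069, -0.0]
wrist_force: [-0.1, 0.3, 0.4]
width: 0.001
grip_force: 0.0
```

{"name": "servo_tool", "arguments": {
  "targets": [
    {"hand":1,"x":0,"y":0,"z":0.002,"roll":0},
    {"hand":1,"x":0,"y":0,"z":0.002,"roll":0},
    {"hand":1,"x":0,"y":0,"z":0.002,"roll":0}
  ]
}}

```text
time: 17.75
tool_pos: [0.5067, 0.0282, 0.0908]
tcp_rot: [3.141, -0.069, -0.0]
wrist_force: [-2.6, 0.9, 7.0]
width: -0.002
grip_force: 3.2
```

{"name": "servo_tool", "arguments": {
  "targets": [
    {"hand":1,"x":0,"y":0,"z":0.002,"roll":0},
    {"hand":1,"x":0,"y":0,"z":0.002,"roll":0},
    {"hand":1,"x":0,"y":0,"z":0.002,"roll":0}
  ]
}}

```text
time: 18.0
tool_pos: [0.5068, 0.0282, 0.0908]
tcp_rot: [3.141, -0.069, -0.0]
wrist_force: [-5.2, 0.3, 13.2]
width: 0.002
grip_force: 6.5
```

{"name": "servo_tool", "arguments": {
  "targets": [
    {"hand":1,"x":0,"y":0,"z":0,"roll":0},
    {"hand":1,"x":0,"y":0,"z":0,"roll":0},
    {"hand":1,"x":0,"y":0,"z":0,"roll":0},
    {"hand":1,"x":0,"y":0,"z":0,"roll":0},
    {"hand":1,"x":0,"y":0,"z":0,"roll":0},
    {"hand":1,"x":0,"y":0,"z":0,"roll":0},
    {"hand":1,"x":0,"y":0,"z":0,"roll":0},
    {"hand":1,"x":0,"y":0,"z":0,"roll":0}
  ]
}}

```text
time: 18.67
tool_pos: [0.5068, 0.0282, 0.0908]
tcp_rot: [3.141, -0.069, -0.0]
wrist_force: [-5.2, -0.4, 13.2]
width: 0.003
grip_force: 6.5
```

```bash
python3 - 2>/dev/null <<'E'
from bub import *
bub()
s=read_camera("side");t=read_camera("top")
cv2.imwrite("pics/f.png",np.hstack([cv2.resize(t[120:220,155:305],(450,300),interpolation=cv2.INTER_CUBIC),cv2.resize(s[90:240,190:340],(300,300),interpolation=cv2.INTER_CUBIC)])[:,:,::-1])
E
```

```text
194 [99, 66, 22, 18, 33, 35, 36, 30, 34, 32, 35, 34, 32, 33, 32, 32, 35, 35, 32, 30, 34]
195 [97, 93, 79, 29, 28, 33, 30, 31, 34, 34, 26, 30, 30, 31, 32, 30, 31, 31, 32, 30, 31]
196 [91, 90, 80, 58, 25, 24, 29, 28, 29, 28, 30, 28, 29, 31, 27, 29, 31, 26, 29, 28, 30]
197 [113, 97, 83, 53, 17, 25, 23, 25, 29, 28, 25, 28, 26, 27, 29, 28, 25, 25, 28, 22, 29]
```

View pics/f.png

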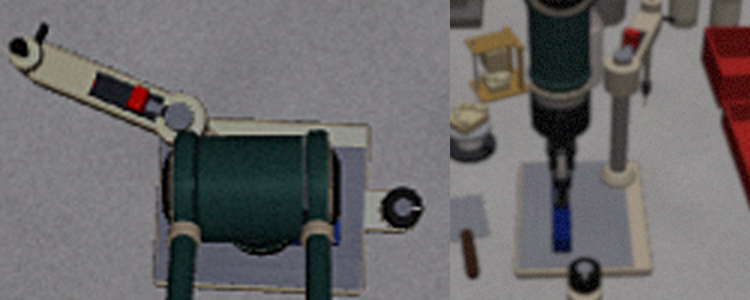

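The arm now hides the vial. The fingers press the thumb pad with a steady 13 N. The lock shows at (138,98), next to the hub. The bubble was 0.4 mm off centre before pressing, and the wheel hasn't been touched since. I'm handing in.

```bash
python3 -c "
from workcell import ticket
print(ticket.finish_job())"
```

```text
the job is handed in; nothing more can be done
None
```

I handed the job in at about 19 s with the arm lock against its end stop, the level crosswise on the plate and pressed at its thumb pad with a steady 13 N; the bubble was last seen about 0.4 mm off centre before pressing, because the arm hid the vial after that, and no verdict came back.

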